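# Load the second bisque cup and hold the carrier ready for the kiln

## Robot

A 6-joint arm with a two-finger parallel gripper is mounted at the origin on the work surface. World frame = base frame: x ahead of the robot, y to its left, z up, the work surface at z = 0. Lengths are in mm, angles in rad, forces in N, time in s.
With the tool pointing down it reaches from about 350 to 875 mm from the base axis. Payload 4.2 kg.
Tool frame: the origin (TCP) lies between the finger pads; the fingertips stand 25 mm ahead of it and the grasp point (between the pads) lies 6 mm ahead of it; z points along the fingers, y is the line along which they close (so a half turn about z gives the same grasp; the last joint's range is limited). The gripper opens to 85 mm and grips with 20 to 120 N. Pads are 22 mm wide; open, the fingers measure 114 mm over their backs; the gripper's body (76 mm by 85 mm) begins 54 mm behind the grasp point. The pads swing forward as they close: fully open they stand 13 mm farther back than shut.
Start: joints at [1.473, 0.385, 0.008, 0, -1.194, -0.259], TCP at [218.266, 585.627, 256.312] pointing down, gripper open.
Joint ranges: [-3.14, 3.14], [-1.21, 2.06], [-1.07, 1.41], [-3.16, 2.05], [-2.99, -0.16], [-3.1, 3.1]. Speed limits (rad/s): [2.79, 2.79, 3.14, 3.14, 3.14, 3.14].

## Interface

Orientations are given as a unit quaternion [x, y, z, w].
In Python, from bench import arm gives the robot as it stands.
- The arm moves only by the shell command python3 -m pendant 'ROWS'. ROWS is JSON, a list of rows, each a list of 7 numbers: the shift along the tool's x, y, z in m, then the turn, a rotation vector about the tool's x, y, z in degrees, then the finger opening in m, from 0 to 0.0854. In form: [[x, y, z, wx, wy, wz, fingers], ...]. A call has 1 to 12 rows; each row shifts and turns the commanded pose from where the row before left it, along the tool's axes as they then stand; what a row does not reach is not made up. A row lasts 1/10 s, in which the tool goes at most 50 mm and 8.59 degrees, less where a joint would pass 70% of its speed; a pose out of reach is approached as far as the arm can. A call is refused whole if a number of a shift passes 0.05 or a number of a turn 8.59, either way. A call with a gripper value outside its range is refused whole. The fingers move at their own pace and stop on an object; the grip force is fixed at half the most. Time passes only in rows, so rows that do not move let the fingers close. It gives the time, the measured TCP pose, the force, the opening and the grip force at its end, in the units of the state.
- arm.read_state(): the state, without advancing time (a new reading comes with each control period).
- arm.get_image(name): name is "side" or "top"; returns a dict with "image" (420x560x3 uint8, red, green, blue), "fx", "fy", "cx", "cy" (pixels), "xyz" and "rotation" of the camera in the world. Camera axes: x right, y down, z forward; pixel columns grow to the right and rows downward; lengths in mm; the calibration is good to about 2 mm. A picture is of the moment at which its call begins. There is no depth.
- arm.job_done(): hands the job in; it is judged then, once.
The state is a dict: "clock": time; "joints": joint angles; "joint_vel": joint speeds; "joint_efforts": joint torques, N m; "position": TCP position; "ee_rot": TCP orientation; "contact_force": force on the tool from outside, world axes, zero at the start; "wrist_torque": the same for the moment, N m; "gripper_width": finger opening in mm; "grasp_force": force on a finger pad.
Only numpy, scipy, OpenCV 4.12 (cv2) and the standard library are available. Lean on these libraries where they do the work, as an engineer would, in place of code of your own. Each camera call takes 0.05 s, during which the arm holds its last target. There are 200 camera calls.

## Task

One bare clay cup already stands in the wooden carrier: stand its twin, the straight-sided cup on the plaster slab, upright in the middle of the carrier's empty side and let go of it. Then lift the carrier by its handle bar, level all the way so that both cups stay standing in it, and finish still holding it level and still about 15 cm clear of the table. Leave the low dish and everything else on the table where they are.

Things in the scene. Friction and masses are not known exactly. Their poses are not given: they have to be found in the camera images.
- cup: Cup to be loaded: bare reddish fired clay, round, straight-sided, open at the top, 58 mm outside diameter (52 mm at the foot), 75 mm high, wall 4 mm, about 130 g. Stands mouth-up on the plaster slab. Origin: centre of its underside, z up through the mouth.
- twin: Identical cup already standing in the carrier on the carrier's +y side, 80 mm from its middle. Same size; origin: centre of its underside, z up.
- carrier: Loose plywood tray with a handle, about 380 g, at any yaw. Base 120 mm (its x) by 250 mm (its y), floor 8 mm thick, rim 25 mm high. A divider 48 mm high along y = 0 parts it: +y side holds the twin, -y is empty. Posts at x = +-62 mm, y = 0 carry the handle bar. It balances about the bar once both cups are in. Origin: centre of underside; z up.
- grip (a point): Middle of the carrier's handle bar, 155 mm above the carrier's underside. The bar is wooden, runs along the carrier's x, 16 mm wide (carrier's y) and 24 mm tall, its top 167 mm above the underside; 110 mm are free between the posts. Axes as the carrier's.
- empty_side (a point): Point on the carrier's floor in the middle of its empty side (carrier x = 0, y = -80 mm, 8 mm above its underside). Axes as the carrier's.
- bat: Fixed plaster slab, 180 mm (its x) by 260 mm (its y), 20 mm thick, lying on the table. The cup stands towards one end of it and the low dish towards the other. Origin: centre of its underside.
- dish: Bystander: low flared clay dish, 70 mm across the mouth, 34 mm high, on the plaster slab. Origin: centre of its underside.
- vase: Bystander: closed bulbous clay vase, 72 mm across, 88 mm high, at the far edge of the table. Origin: centre of its underside.
- jar: Bystander: lidded jar, 54 mm across, 65 mm high, at the far edge. Origin: centre of its underside.
- stamp0: Bystander: wooden stamp block, 30 x 40 x 28 mm, towards the left of the table. Origin: centre of its underside.
- stamp1: Bystander: wooden stamp block, 35 x 35 x 26 mm, towards the right of the table. Origin: centre of its underside.
- stamp2: Bystander: wooden stamp block, 60 x 35 x 27 mm, at the far edge. Origin: centre of its underside.
- brush: Bystander: brush lying on the table at the far edge. Origin: underside, handle to its -x.
- table: The work table, white top at z = 0.
There are look-alikes about, which are no part of the job. What is shaped like the cup but yellow is not meant. What is shaped like the twin but yellow is not meant.

How it is judged (in metres and radians):
On the way, in this order (a step that is already met when the one before it is completed fails the run):
1. the cup stands upright on the floor of the carrier's empty side, let go, the carrier still on the table (y of cup in the frame of carrier between -0.125 and -0.03 m and x of cup in the frame of carrier between -0.04 and 0.04 m and z of cup in the frame of carrier between 0.003 and 0.014 m and angle between the z axis of each of cup, twin and the z axis of carrier, either way round below 0.12 rad and y of twin in the frame of carrier between 0.03 and 0.125 m and x of twin in the frame of carrier between -0.04 and 0.04 m and z of twin in the frame of carrier between 0.003 and 0.014 m and contact force between the fingers and cup below 0.2 N and height (world z) of carrier below 0.006 m), for 0.3 s.
2. the carrier is lifted clear and level with both cups standing in it (height (world z) of carrier between 0.08 and 0.26 m and angle between carrier's own z axis and vertical below 0.12 rad and y of cup in the frame of carrier between -0.125 and -0.03 m and x of cup in the frame of carrier between -0.04 and 0.04 m and z of cup in the frame of carrier between 0.003 and 0.014 m and angle between the z axis of each of cup, twin and the z axis of carrier, either way round below 0.12 rad and y of twin in the frame of carrier between 0.03 and 0.125 m and x of twin in the frame of carrier between -0.04 and 0.04 m and z of twin in the frame of carrier between 0.003 and 0.014 m), for 0.3 s.
At the end, for the whole second after the job is handed in: Fingers hold the carrier (over 3 N), still (under 30 mm/s), its underside 80 to 260 mm above the table, tilt under 0.12 rad, off table and slab; the cup stands in its -y side, the twin in its +y side, each 30 mm or more off the middle line, within 40 mm of x = 0, square to the floor to 0.12 rad (all of step 2 and contact force between the fingers and carrier above 3 N and contact force between carrier and table below 0.1 N and contact force between carrier and bat below 0.1 N and linear speed of carrier below 0.03 m/s and angular speed of carrier below 0.15 rad/s); the arm keeps its last pose, push and grip.
It fails at once if the carrier is tilted by more than 0.25 rad (angle between carrier's own z axis and vertical above 0.25 rad).
It fails at once if the twin in the carrier tips by more than 0.4 rad (angle between twin's own z axis and vertical above 0.4 rad).
It fails at once if the cup is tipped by more than 0.9 rad (angle between cup's own z axis and vertical above 0.9 rad).
It fails at once if the dish, vase, jar, brush or a stamp block is moved by more than 40 mm (distance of any of dish, vase, jar, stamp0, stamp1, stamp2, brush from where it was at the start of the episode above 0.04 m).
It also fails if it takes over 64 s, if anything falls off the work surface, if the arm or the gripper's body presses on something with over 40 N, if the wrist force passes 120 N, or if a joint passes its speed limit or range.

## Working session

There is one attempt and no reset: what is moved stays moved. The work goes in short steps, Python scripts to look and compute and a shell command to move; the robot and the scene stay as the last step left them, time stands still between calls to the robot, and variables do not carry over. Pictures are saved under pics/ and viewed, at most 10 in all, crops included, and the job is handed in when it is done.

```bash
mkdir -p pics; cat > h.py <<'E'
import numpy as np,cv2
from bench import arm
def ray(c,uv,z):
    R=np.array(c["rotation"],float)
    if R.size==4:
        from scipy.spatial.transform import Rotation as Ro; R=Ro.from_quat(R).as_matrix()
    R=R.reshape(3,3)
    d=R@np.array([(uv[0]-c["cx"])/c["fx"],(uv[1]-c["cy"])/c["fy"],1]); o=np.array(c["xyz"])
    return o+d*(z-o[2])/d[2]
def proj(c,p):
    R=np.array(c["rotation"],float)
    if R.size==4:
        from scipy.spatial.transform import Rotation as Ro; R=Ro.from_quat(R).as_matrix()
    q=R.reshape(3,3).T@(np.array(p)-np.array(c["xyz"])); return np.array([c["fx"]*q[0]/q[2]+c["cx"],c["fy"]*q[1]/q[2]+c["cy"]])
def save(c,n): cv2.imwrite("pics/"+n,c["image"][:,:,::-1])
E
python3 - <<'E'
from h import *
for n in("top","side"):
    c=arm.get_image(n); save(c,n+"0.png"); print(n,{k:v for k,v in c.items() if k!="image"})
print(arm.read_state())
E
```

```text
top {'fx': 530.7414957277035, 'fy': 530.7414957277035, 'cx': 275.9366324068262, 'cy': 202.5428433405811, 'xyz': array([ 297.61627038,   -7.32631748, 1515.60487446]), 'rotation': array([ 0.70949364, -0.69779852,  0.06359289, -0.07517937])}
side {'fx': 421.2940884067585, 'fy': 421.2940884067585, 'cx': 285.6243875248647, 'cy': 208.13065166116493, 'xyz': array([ 250.48319802, -978.05362257,  801.63353278]), 'rotation': array([ 0.87302119, -0.12224304,  0.07757084, -0.46569669])}
{'clock': 0.1, 'joints': array([ 1.47257704e+00,  3.85492411e-01,  6.74393616e-03, -4.16683612e-04,
       -1.19400956e+00, -2.58593173e-01]), 'joint_vel': array([-0.0008617 , -0.00113276,  0.0042366 ,  0.00223393,  0.00074559,
        0.00229594]), 'joint_efforts': array([-1.90388027e-04, -3.93318450e+01,  1.88929832e+01,  4.19787437e+00,
       -2.57752472e-03,  9.32815425e-06]), 'position': array([218.13001841, 585.1880554 , 255.31868723]), 'ee_rot': array([ 9.84113643e-01, -1.77536862e-01, -1.14462107e-04,  9.93212918e-04]), 'contact_force': array([-0.10758235,  0.14219352, -0.54995738]), 'wrist_torque': array([ 0.00692975, -0.01243645, -0.01417771]), 'grasp_force': 0.0, 'gripper_width': 85.2440580925871}
```

View pics/top0.png

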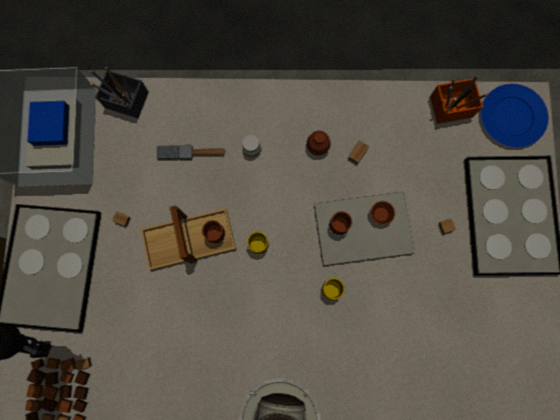

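View pics/side0.png

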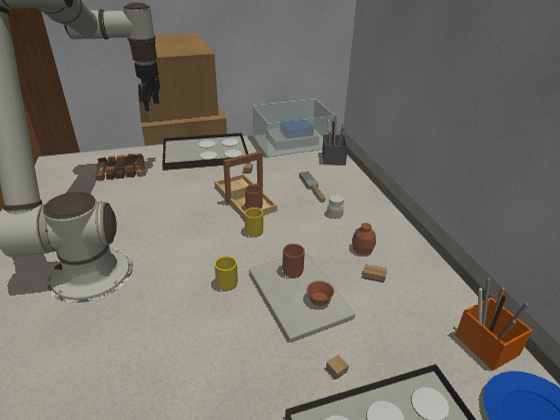

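The top view shows the red candidates: (340,222) on the slab, deep and straight, is the cup; (382,213) is the flared dish; (213,232) is the twin in the carrier; (318,142) is the vase. The yellow cups at (257,242) and (332,289) are look-alikes. In the side view the tall cup is at (293,260) and the dish at (320,293). I choose (340,222), and the carrier's empty side is at about (165,248).

```bash
cat > meas.py <<'E'
from h import *
c=arm.get_image("top"); s=arm.get_image("side")
a=c["image"][190:310,130:430]; b=s["image"][140:350,190:370]
A=cv2.resize(a,None,fx=2.6,fy=2.6,interpolation=2); B=cv2.resize(b,None,fx=1.4,fy=1.4,interpolation=2)
cv2.imwrite("pics/crop1.png",np.vstack([A,np.pad(B[:280],((0,0),(0,A.shape[1]-B.shape[1]),(0,0)))])[:,:,::-1])
for n,k in(("top",c),("side",s)):
    hsv=cv2.cvtColor(k["image"],cv2.COLOR_RGB2HSV)
    m=((hsv[...,0]<9)&(hsv[...,1]>120)&(hsv[...,2]>25)).astype(np.uint8)
    for q in cv2.findContours(m,0,2)[0]:
        if cv2.contourArea(q)>120: print(n,cv2.boundingRect(q),cv2.contourArea(q),cv2.minEnclosingCircle(q))
    p=((hsv[...,0]>=9)&(hsv[...,0]<20)&(hsv[...,1]>90)&(hsv[...,2]>70)).astype(np.uint8)
    for q in cv2.findContours(cv2.morphologyEx(p,3,np.ones((3,3))),0,2)[0]:
        if cv2.contourArea(q)>250: print(n,"wood",cv2.minAreaRect(q),cv2.boxPoints(cv2.minAreaRect(q)).tolist())
E
python3 meas.py
```

```text
top wood ((207.52130126953125, 233.46556091308594), (42.37227249145508, 47.52566146850586), 76.75948333740234) [[179.53768920898438, 218.28524780273438], [225.79998779296875, 207.39999389648438], [235.50491333007812, 248.6458740234375], [189.24261474609375, 259.5311279296875]]
top wood ((161.10586547851562, 237.47645568847656), (57.16116714477539, 39.04747772216797), 77.47119140625) [[135.8470458984375, 213.81175231933594], [173.96469116210938, 205.34117126464844], [186.36468505859375, 261.14117431640625], [148.24703979492188, 269.61175537109375]]
side wood ((492.902099609375, 331.1546630859375), (67.92179870605469, 66.32878875732422), 54.72757339477539) [[446.2149353027344, 322.5797424316406], [500.3667907714844, 284.2771911621094], [539.5892333984375, 339.7295837402344], [485.4374084472656, 378.0321350097656]]
side wood ((319.5000305175781, 291.5000305175781), (25.455841064453125, 24.041629791259766), 45.0) [[302.0000305175781, 291.0000305175781], [319.0000305175781, 274.0000305175781], [337.0000305175781, 292.0000305175781], [320.0000305175781, 309.0000305175781]]
side wood ((293.
[... 728 characters left out ...]
94726562, 163.07162475585938], [260.1833801269531, 149.06015014648438], [277.1604309082031, 210.17764282226562], [226.71914672851562, 224.18911743164062]]
side wood ((32.89555358886719, 131.215087890625), (64.93706512451172, 9.563011169433594), 79.87532806396484) [[22.48084259033203, 100.09271240234375], [31.894935607910156, 98.41162109375], [43.310264587402344, 162.33746337890625], [33.89617156982422, 164.0185546875]]
side wood ((177.71163940429688, 86.15442657470703), (107.4771728515625, 83.91927337646484), 81.11934661865234) [[127.95901489257812, 39.53764724731445], [210.87228393554688, 26.582462310791016], [227.46426391601562, 132.77120971679688], [144.55099487304688, 145.7263946533203]]
```

View pics/crop1.png

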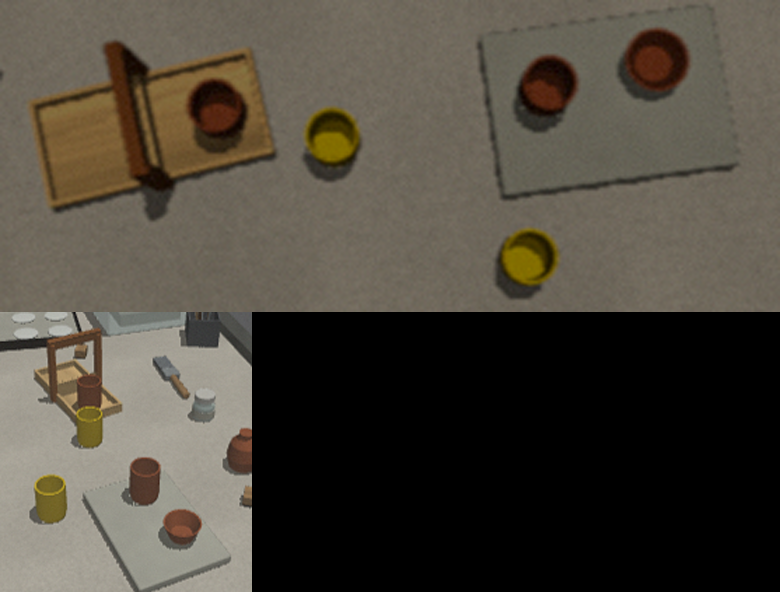

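The crop confirms it: the cup at crop (549,83) is tall and straight, and the dish at (657,60) is shallow. The carrier rim corners are at crop (31,101), (53,208), (274,156), (249,49), and the bar runs from (112,44) to (147,178).

```bash
cat > m2.py <<'E'
from h import *
c=arm.get_image("top"); s=arm.get_image("side")
f=lambda u,v:(u/2.6+129.7,v/2.6+189.7)
for n,z,q in(("corner",25,[(31,101),(53,208),(274,156),(249,49)]),("bar",167,[(112,44),(140,178)]),("cup",95,[(549,83)]),("dish",54,[(657,60)]),("twin",83,[(217,106)]),("yel",75,[(332,136),(529,256)])):
    P=np.array([ray(c,f(*p),z)[:2] for p in q]); print(n,P.round(1).tolist(),"mean",P.mean(0).round(1))
    if n=="corner": print(np.linalg.norm(np.diff(P,axis=0),axis=1)); print(np.degrees(np.arctan2(*(P[2]+P[3]-P[0]-P[1])[::-1])))
# local dark-red contours
im=c["image"].astype(int); m=((im[...,0]-im[...,2]>22)&(im[...,1]<im[...,0]*.6)).astype(np.uint8)
for q in cv2.findContours(m,0,2)[0]:
    (u,v),r=cv2.minEnclosingCircle(q)
    if cv2.contourArea(q)>100 and 190<v<270: print("red",u,v,r,cv2.contourArea(q),cv2.boundingRect(q),ray(c,(u,v),95).round(1),ray(c,(u,v),83).round(1))
im=s["image"].astype(int); m=((im[...,0]-im[...,2]>30)&(im[...,1]<im[...,0]*.68)).astype(np.uint8)
for q in cv2.findContours(m,0,2)[0]:
    if cv2.contourArea(q)>100: 
        b=cv2.boundingRect(q); print("side",b); 
        print("  bottom pt at z20",ray(s,(b[0]+b[2]/2,b[1]+b[3]-1),20).round(1))
E
python3 m2.py
```

```text
corner [[513.0, 401.0], [397.0, 369.3], [457.1, 132.6], [574.6, 164.0]] mean [485.4 266.7]
[120.26270517 244.19285885 121.63182143]
-75.59495762573371
bar [[551.2, 284.8], [418.2, 249.8]] mean [484.7 267.3]
cup [[530.4, -157.9]] mean [ 530.4 -157.9]
dish [[563.9, -278.1]] mean [ 563.9 -278.1]
twin [[502.4, 188.8]] mean [502.4 188.8]
yel [[473.8, 67.6], [352.9, -138.4]] mean [413.3 -35.4]
red 212.0757598876953 231.2070770263672 10.990825653076172 314.0 (202, 221, 22, 22) [498.7 190.   95. ] [500.4 191.6  83. ]
red 340.5795593261719 221.93182373046875 10.633424758911133 313.5 (330, 212, 22, 21) [ 529.5 -157.2   95. ] [ 531.5 -158.4   83. ]
red 179.0 232.0 26.24890899658203 277.5 (171, 207, 18, 52) [495.1 279.6  95. ] [496.7 282.   83. ]
red 382.5 212.5 11.85336971282959 398.0 (371, 201, 24, 24) [ 557.2 -270.8   95. ] [ 559.4 -273.    83. ]
side (455, 297, 78, 73)
  bottom pt at z20 [ 857.9 -571.4   20. ]
side (307, 281, 27, 20)
  bottom pt at z20 [ 567.7 -282.    20. ]
side (355, 223, 21, 27)
  bottom pt at z20 [ 767.5 -125.7   20. ]
side (245, 185, 17, 23)
  bottom pt at z20 [499.8 176.   20. ]
side (9, 8, 53, 140)
  bottom pt at z20 [-273.2  846.2   20. ]
```

```bash
cat > go.py <<'E'
import sys
from h import *
from scipy.spatial.transform import Rotation as Ro
# usage: x y z yaw(deg of tool y axis), prints shift in tool axes (after the turn) and the turn
x,y,z,w=map(float,sys.argv[1:5]); s=arm.read_state()
R=Ro.from_quat(s["ee_rot"]); yv=np.array([np.cos(np.radians(w)),np.sin(np.radians(w)),0]); zv=np.array([0,0,-1.])
T=Ro.from_matrix(np.column_stack([np.cross(yv,zv),yv,zv])); d=np.array([x,y,z])-s["position"]
print("t",s["clock"],"pos",s["position"].round(1),"w",round(s["gripper_width"],1),"F",s["contact_force"].round(1),"g",s["grasp_force"],"j",s["joints"].round(2))
print("turn deg tool",np.degrees((R.inv()*T).as_rotvec()).round(2),"shift after turn m",(T.inv().apply(d)/1000).round(4),"shift now",(R.inv().apply(d)/1000).round(4))
E
python3 -m pendant '[[0,0,0,0,0,8,0.0854],[0,0,0,0,0,8,0.0854],[0,0,0,0,0,8,0.0854],[0,0,0,0,0,8,0.0854],[0,0,0,0,0,8,0.0854],[0,0,0,0,0,8,0.0854],[0,0,0,0,0,7,0.0854],[0,0,0,0,0,0,0.0854],[0,0,0,0,0,0,0.0854]]'
python3 go.py 530 -157.5 200 -165.4
```

```text
clock: 1.2
position: [218.2, 585.6, 256.2]
ee_rot: [0.792, -0.611, 0.0, 0.0]
contact_force: [-0.2, 0.5, 0.8]
gripper_width: 85.2
grasp_force: 0.0
t 1.2 pos [218.2 585.6 256.2] w 85.2 F [-0.2  0.5  0.8] g 0.0 j [ 1.47  0.38  0.01 -0.   -1.19 -1.22]
turn deg tool [ 0.01 -0.01  0.1 ] shift after turn m [ 0.7977 -0.1144  0.0562] shift now [ 0.7979 -0.113   0.0563]
```

```bash

python3 -m pendant '[[0.02,-0.003,0,0,0,0,0.0854],[0.04,-0.0057,0,0,0,0,0.0854],[0.04,-0.0057,0,0,0,0,0.0854],[0.04,-0.0057,0,0,0,0,0.0854],[0.04,-0.0057,0,0,0,0,0.0854],[0.04,-0.0057,0,0,0,0,0.0854],[0.04,-0.0057,0,0,0,0,0.0854],[0.04,-0.0057,0,0,0,0,0.0854],[0.04,-0.0057,0,0,0,0,0.0854],[0.04,-0.0057,0,0,0,0,0.0854],[0.04,-0.0057,0,0,0,0,0.0854],[0.04,-0.0057,0,0,0,0,0.0854]]' >/dev/null
python3 -m pendant '[[0.04,-0.0057,0,0,0,0,0.0854],[0.04,-0.0057,0,0,0,0,0.0854],[0.04,-0.0057,0,0,0,0,0.0854],[0.04,-0.0057,0,0,0,0,0.0854],[0.04,-0.0057,0,0,0,0,0.0854],[0.04,-0.0057,0,0,0,0,0.0854],[0.04,-0.0057,0,0,0,0,0.0854],[0.04,-0.0057,0,0,0,0,0.0854],[0.02,-0.003,0,0,0,0,0.0854],[0,0,0,0,0,0,0.0854],[0,0,0,0,0,0,0.0854]]'
python3 go.py 530 -157.5 140 -165.4
```

```text
clock: 3.5
position: [529.7, -160.1, 256.0]
ee_rot: [0.791, -0.612, -0.0, 0.0]
contact_force: [-0.4, 0.6, 1.2]
gripper_width: 85.2
grasp_force: 0.0
t 3.5 pos [ 529.7 -160.1  256. ] w 85.2 F [-0.4  0.6  1.2] g 0.0 j [-0.    0.26 -0.17 -0.   -1.14  0.26]
turn deg tool [ 0.04  0.03 -0.03] shift after turn m [-0.0024 -0.001   0.116 ] shift now [-0.0024 -0.001   0.116 ]
```

```bash

python3 -m pendant '[[-0.0024,-0.001,0.02,0,0,0,0.0854],[0,0,0.04,0,0,0,0.0854],[0,0,0.04,0,0,0,0.0854],[0,0,0.02,0,0,0,0.0854],[0,0,0,0,0,0,0.0854],[0,0,0,0,0,0,0.0854]]'
python3 - <<'E'
from h import *
s=arm.get_image("side"); t=arm.get_image("top")
a=cv2.resize(s["image"][190:310,230:370],None,fx=4,fy=4,interpolation=2)[:480]
b=cv2.resize(t["image"][170:280,300:360],None,fx=4,fy=4,interpolation=2)
cv2.imwrite("pics/c2.png",np.hstack([a,np.pad(b,((0,40),(0,0),(0,0)))])[:,:,::-1])
for p in((530,-157.5,95),(530,-157.5,20)): print(proj(s,p),proj(t,p))
E
```

```text
clock: 4.1
position: [530.8, -156.7, 137.3]
ee_rot: [0.792, -0.611, 0.001, -0.0]
contact_force: [1.0, -0.6, -0.2]
gripper_width: 85.5
grasp_force: 0.0
[292.4840263  249.16379972] [340.69899364 221.75840177]
[291.64630714 270.45905672] [337.93039626 225.97631716]
```

View pics/c2.png

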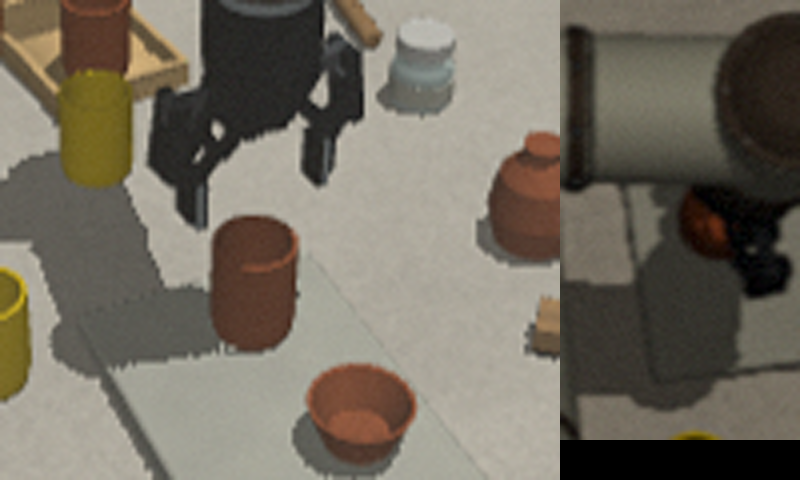

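The side view shows the fingertips, at crop (200,220) and (320,180), straddling the line above the cup's rim at (256,243). The offset between tool and cup matches to about 2 mm, so I descend and close.

```bash

python3 -m pendant '[[0,0,0.02,0,0,0,0.0854],[0,0,0.02,0,0,0,0.0854],[0,0,0.015,0,0,0,0.0854],[0,0,0.005,0,0,0,0.0854],[0,0,0,0,0,0,0.0854],[0,0,0,0,0,0,0.07],[0,0,0,0,0,0,0.06],[0,0,0,0,0,0,0.05],[0,0,0,0,0,0,0.045],[0,0,0,0,0,0,0.04],[0,0,0,0,0,0,0.04],[0,0,0,0,0,0,0.04]]'
python3 -m pendant '[[0,0,0,0,0,0,0.04],[0,0,0,0,0,0,0.04],[0,0,-0.005,0,0,0,0.04],[0,0,-0.015,0,0,0,0.04],[0,0,-0.03,0,0,0,0.04],[0,0,-0.03,0,0,0,0.04],[0,0,-0.04,0,0,0,0.04],[0,0,-0.04,0,0,0,0.04],[0,0,-0.04,0,0,0,0.04],[0,0,0,0,0,0,0.04],[0,0,0,0,0,0,0.04]]'
python3 go.py 464 348 275 -165.4
python3 - <<'E'
from h import *
s=arm.get_image("side")
cv2.imwrite("pics/c3.png",cv2.resize(s["image"][120:310,210:370],None,fx=3,fy=3,interpolation=2)[:,:,::-1])
E
```

```text
clock: 5.4
position: [531.4, -157.5, 77.9]
ee_rot: [0.791, -0.612, 0.001, -0.001]
contact_force: [-0.0, 0.3, 6.6]
gripper_width: 56.5
grasp_force: 64.3
clock: 6.5
position: [530.0, -157.1, 276.8]
ee_rot: [0.791, -0.612, 0.0, -0.001]
contact_force: [0.0, -1.0, -2.1]
gripper_width: 56.2
grasp_force: 64.0
t 6.5 pos [ 530.  -157.1  276.8] w 56.2 F [ 0.  -1.  -2.1] g 63.974770456552505 j [ 0.    0.25 -0.14 -0.   -1.18  0.25]
turn deg tool [-0.09  0.03 -0.06] shift after turn m [-0.5055 -0.0634  0.0018] shift now [-0.5055 -0.0629  0.0022]
```

View pics/c3.png

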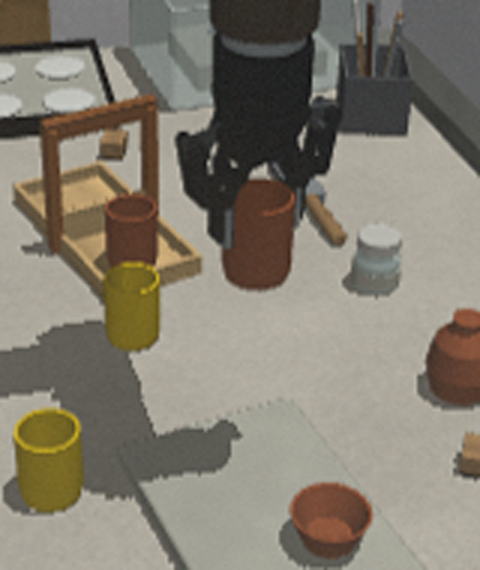

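The side view shows the cup held upright at crop (258,235) with the dish untouched at (330,518). Next I carry it over the carrier.

```bash

python3 -m pendant '[[-0.01,-0.0012,0,0,0,0,0.04],[-0.02,-0.0025,0,0,0,0,0.04],[-0.03,-0.0038,0,0,0,0,0.04],[-0.035,-0.0044,0,0,0,0,0.04],[-0.035,-0.0044,0,0,0,0,0.04],[-0.035,-0.0044,0,0,0,0,0.04],[-0.035,-0.0044,0,0,0,0,0.04],[-0.035,-0.0044,0,0,0,0,0.04],[-0.035,-0.0044,0,0,0,0,0.04],[-0.035,-0.0044,0,0,0,0,0.04],[-0.035,-0.0044,0,0,0,0,0.04],[-0.035,-0.0044,0,0,0,0,0.04]]' >/dev/null
python3 -m pendant '[[-0.035,-0.0044,0,0,0,0,0.04],[-0.035,-0.0044,0,0,0,0,0.04],[-0.03,-0.0038,0,0,0,0,0.04],[-0.02,-0.0025,0,0,0,0,0.04],[-0.01,-0.0012,0,0,0,0,0.04],[0,0,0,0,0,0,0.04],[0,0,0,0,0,0,0.04],[0,0,0,0,0,0,0.04]]'
python3 go.py 464 348 110 -165.4
```

```text
clock: 8.55
position: [464.9, 346.1, 276.4]
ee_rot: [0.791, -0.612, -0.0, 0.0]
contact_force: [0.1, 0.5, -0.7]
gripper_width: 56.1
grasp_force: 64.0
t 8.55 pos [464.9 346.1 276.4] w 56.1 F [ 0.1  0.5 -0.7] g 63.96423201542348 j [ 0.92  0.29 -0.07 -0.   -1.2  -0.67]
turn deg tool [ 0.02 -0.01 -0.12] shift after turn m [-0.002   0.0004  0.1664] shift now [-0.0021  0.0004  0.1664]
```

```bash

python3 -m pendant '[[-0.002,0.0004,0.015,0,0,0,0.04],[0,0,0.03,0,0,0,0.04],[0,0,0.03,0,0,0,0.04],[0,0,0.03,0,0,0,0.04],[0,0,0.03,0,0,0,0.04],[0,0,0.025,0,0,0,0.04],[0,0,0.012,0,0,0,0.04],[0,0,0,0,0,0,0.04],[0,0,0,0,0,0,0.04]]'
python3 - <<'E'
from h import *
s=arm.get_image("side"); t=arm.get_image("top")
a=cv2.resize(s["image"][120:230,190:300],None,fx=4,fy=4,interpolation=2)
b=cv2.resize(t["image"][180:290,120:210],None,fx=4,fy=4,interpolation=2)
cv2.imwrite("pics/c4.png",np.hstack([a,b])[:,:,::-1])
E
```

```text
clock: 9.45
position: [464.7, 349.4, 105.5]
ee_rot: [0.791, -0.612, 0.0, -0.001]
contact_force: [0.1, -0.3, -1.7]
gripper_width: 55.9
grasp_force: 64.0
```

View pics/c4.png

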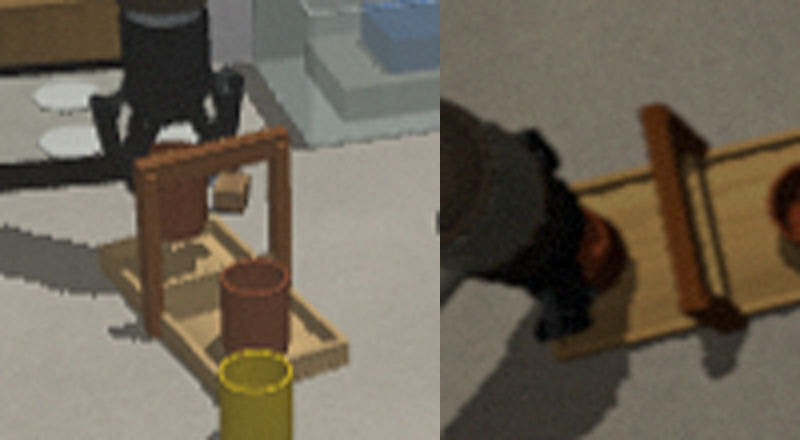

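The cup hangs between the posts above the empty side, at side crop (183,200) and clear of the bar. I lower it.

```bash

python3 -m pendant '[[0,0,0.01,0,0,0,0.04],[0,0,0.012,0,0,0,0.04],[0,0,0.01,0,0,0,0.04],[0,0,0.003,0,0,0,0.04],[0,0,0,0,0,0,0.04],[0,0,0,0,0,0,0.04]]'
python3 -m pendant '[[0,0,0.001,0,0,0,0.04],[0,0,0.001,0,0,0,0.04],[0,0,0,0,0,0,0.04],[0,0,0,0,0,0,0.04]]'
python3 -m pendant '[[0,0,0.001,0,0,0,0.04],[0,0,0.001,0,0,0,0.04],[0,0,0,0,0,0,0.04],[0,0,0,0,0,0,0.04]]'
```

```text
clock: 10.15
position: [464.0, 349.3, 69.3]
ee_rot: [0.791, -0.612, 0.0, -0.0]
contact_force: [-0.7, 0.3, -0.3]
gripper_width: 56.3
grasp_force: 64.0
clock: 10.55
position: [463.9, 349.2, 67.5]
ee_rot: [0.791, -0.612, -0.0, -0.0]
contact_force: [-0.4, 0.9, -1.7]
gripper_width: 56.2
grasp_force: 64.0
clock: 10.95
position: [463.9, 349.3, 65.9]
ee_rot: [0.791, -0.612, 0.0, -0.0]
contact_force: [-2.2, -0.7, 4.4]
gripper_width: 56.2
grasp_force: 64.4
```

```bash

python3 -m pendant '[[0,0,0,0,0,0,0.06],[0,0,0,0,0,0,0.065],[0,0,0,0,0,0,0.075],[0,0,0,0,0,0,0.0854],[0,0,0,0,0,0,0.0854],[0,0,0,0,0,0,0.0854],[0,0,0,0,0,0,0.0854],[0,0,0,0,0,0,0.0854]]'
python3 -m pendant '[[0,0,-0.01,0,0,0,0.0854],[0,0,-0.03,0,0,0,0.0854],[0,0,-0.04,0,0,0,0.0854],[0,0,-0.04,0,0,0,0.0854],[0,0,-0.04,0,0,0,0.0854],[0,0,-0.04,0,0,0,0.0854],[0,0,-0.02,0,0,0,0.0854],[0,0,0,0,0,0,0.0854],[0,0,0,0,0,0,0.0854]]'
python3 -m pendant '[[0,0,0,0,0,8,0.0854],[0,0,0,0,0,8,0.0854],[0,0,0,0,0,8,0.0854],[0,0,0,0,0,8,0.0854],[0,0,0,0,0,8,0.0854],[0,0,0,0,0,8,0.0854],[0,0,0,0,0,8,0.0854],[0,0,0,0,0,8,0.0854],[0,0,0,0,0,8,0.0854],[0,0,0,0,0,8,0.0854],[0,0,0,0,0,8,0.0854],[0,0,0,0,0,2,0.0854]]'
python3 go.py 485 267 161 104.6
python3 - <<'E'
from h import *
s=arm.get_image("side"); t=arm.get_image("top")
a=cv2.resize(s["image"][120:230,190:300],None,fx=4,fy=4,interpolation=2)
b=cv2.resize(t["image"][180:290,130:220],None,fx=4,fy=4,interpolation=2)
cv2.imwrite("pics/c5.png",np.hstack([a,b])[:,:,::-1])
E
```

```text
clock: 11.75
position: [463.9, 349.2, 65.3]
ee_rot: [0.791, -0.612, -0.0, -0.0]
contact_force: [0.1, -0.2, -0.7]
gripper_width: 85.6
grasp_force: 0.0
clock: 12.65
position: [463.5, 348.9, 285.8]
ee_rot: [0.791, -0.612, -0.0, -0.0]
contact_force: [-0.7, -0.6, -0.3]
gripper_width: 85.5
grasp_force: 0.0
clock: 13.85
position: [463.2, 348.6, 283.3]
ee_rot: [-0.125, 0.992, -0.001, -0.002]
contact_force: [-0.3, -0.3, -0.7]
gripper_width: 85.7
grasp_force: 0.0
t 13.85 pos [463.2 348.6 283.3] w 85.7 F [-0.3 -0.3 -0.7] g 0.0 j [ 0.92  0.29 -0.06 -0.   -1.22 -2.24]
turn deg tool [-0.12 -0.2  -0.23] shift after turn m [-0.0005 -0.0844  0.1223] shift now [-0.0013 -0.0841  0.1225]
```

View pics/c5.png

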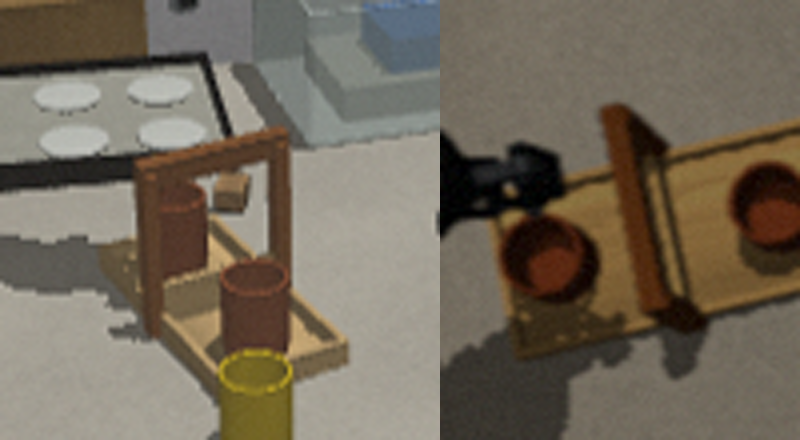

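Both cups stand upright in the carrier: the cup at side crop (183,225), top crop (550,258), and the twin at side crop (255,305). I check the fit and the bar position numerically.

```bash
python3 - <<'E'
from h import *
t=arm.get_image("top"); f=lambda u,v:((u-440)/4+129.6,v/4+179.6)
im=t["image"].astype(int); m=((im[...,0]-im[...,2]>22)&(im[...,1]<im[...,0]*.6)).astype(np.uint8)
for q in cv2.findContours(m,0,2)[0]:
    (u,v),r=cv2.minEnclosingCircle(q)
    if cv2.contourArea(q)>100 and 190<v<270 and u<250: print("red",u,v,r,ray(t,(u,v),83).round(1),cv2.boundingRect(q)); 
    if cv2.contourArea(q)>100 and u<250 and r>20: print(cv2.minAreaRect(q), [ray(t,p,167).round(1)[:2].tolist() for p in cv2.boxPoints(cv2.minAreaRect(q))])
for p in((600,108),(628,102),(640,308),(668,312),(520,357)): print(p,ray(t,f(*p),167).round(1))
print("predicted bar centre px",proj(t,(485,267,167)), "cup",proj(t,(464,349,83)))
E
```

```text
((41.8990478515625, 385.8629150390625), (28.883832931518555, 51.15614318847656), 4.23639440536499) [[44.3, 613.8], [163.2, 617.6], [159.5, 545.7], [40.9, 543.2]]
red 155.2755126953125 243.11224365234375 10.986486434936523 [465.2 345.1  83. ] (145, 234, 22, 21)
red 212.1666717529297 231.1666717529297 10.98746109008789 [500.5 191.4  83. ] (202, 221, 22, 22)
red 180.5 232.0 26.7442569732666 [496.8 277.9  83. ] (171, 207, 20, 52)
((178.97344970703125, 232.39822387695312), (53.17688751220703, 9.928596496582031), 75.3791275024414) [[547.5, 298.5], [554.5, 273.8], [421.7, 232.3], [415.0, 256.5]]
(600, 108) [551.1 293.1 167. ]
(628, 102) [555.3 275.1 167. ]
(640, 308) [422.  260.1 167. ]
(668, 312) [419.7 242.1 167. ]
(520, 357) [389.6 334.8 167. ]
predicted bar centre px [178.24106448 232.01218068] cup [153.81378509 243.54226081]
```

```bash

python3 -m pendant '[[0,-0.014,0,-0.12,-0.2,-0.2,0.0854],[-0.001,-0.03,0,0,0,0,0.0854],[0,-0.03,0,0,0,0,0.0854],[0,-0.01,0,0,0,0,0.0854],[0,0,0,0,0,0,0.0854],[0,0,0,0,0,0,0.0854]]'
python3 go.py 485.5 267 159 104.6
```

```text
clock: 14.6
position: [486.3, 268.2, 285.2]
ee_rot: [-0.128, 0.992, 0.001, 0.002]
contact_force: [0.5, 0.6, -0.0]
gripper_width: 85.0
grasp_force: 0.0
t 14.6 pos [486.3 268.2 285.2] w 85.0 F [ 0.5  0.6 -0. ] g 0.0 j [ 0.8   0.24 -0.12 -0.   -1.2  -2.11]
turn deg tool [0.13 0.21 0.15] shift after turn m [ 0.001  -0.001   0.1262] shift now [ 0.0015 -0.0013  0.1262]
```

```bash

python3 -m pendant '[[0.001,-0.001,0.016,0.1,0.2,0,0.0854],[0,0,0.03,0,0,0,0.0854],[0,0,0.03,0,0,0,0.0854],[0,0,0.03,0,0,0,0.0854],[0,0,0.015,0,0,0,0.0854],[0,0,0.005,0,0,0,0.0854],[0,0,0,0,0,0,0.0854],[0,0,0,0,0,0,0.0854]]'
python3 -m pendant '[[0,0,0,0,0,0,0.07],[0,0,0,0,0,0,0.055],[0,0,0,0,0,0,0.045],[0,0,0,0,0,0,0.038],[0,0,0,0,0,0,0.032],[0,0,0,0,0,0,0.027],[0,0,0,0,0,0,0.022],[0,0,0,0,0,0,0.018],[0,0,0,0,0,0,0.014],[0,0,0,0,0,0,0.008],[0,0,0,0,0,0,0],[0,0,0,0,0,0,0]]'
python3 -m pendant '[[0,0,0,0,0,0,0],[0,0,0,0,0,0,0],[0,0,0,0,0,0,0],[0,0,0,0,0,0,0]]'
python3 - <<'E'
from h import *
s=arm.get_image("side")
cv2.imwrite("pics/c6.png",cv2.resize(s["image"][100:230,180:310],None,fx=4,fy=4,interpolation=2)[:,:,::-1])
E
```

```text
clock: 15.4
position: [486.0, 268.0, 160.1]
ee_rot: [-0.129, 0.992, 0.001, 0.001]
contact_force: [-0.1, -0.8, 1.1]
gripper_width: 85.4
grasp_force: 0.0
clock: 16.6
position: [485.7, 267.7, 159.3]
ee_rot: [-0.129, 0.992, 0.001, 0.0]
contact_force: [-0.6, 4.1, -0.2]
gripper_width: 15.3
grasp_force: 58.3
clock: 17.0
position: [485.7, 267.3, 159.3]
ee_rot: [-0.129, 0.992, 0.0, 0.0]
contact_force: [-1.2, 5.0, 0.8]
gripper_width: 14.5
grasp_force: 58.6
```

View pics/c6.png

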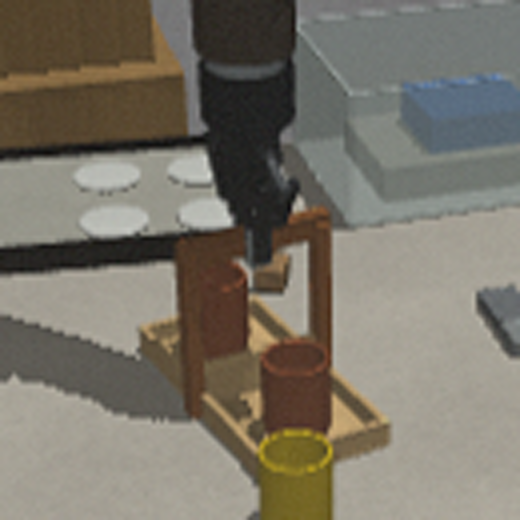

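The fingers hold the bar mid-span at crop (260,240), and both cups stand at (225,310) and (295,385). I start lifting slowly.

```bash

python3 -m pendant '[[0,0,-0.002,0,0,0,0],[0,0,-0.004,0,0,0,0],[0,0,-0.006,0,0,0,0],[0,0,-0.008,0,0,0,0],[0,0,-0.006,0,0,0,0],[0,0,-0.004,0,0,0,0],[0,0,0,0,0,0,0],[0,0,0,0,0,0,0],[0,0,0,0,0,0,0]]'
python3 - <<'E'
from h import *
s=arm.get_image("side")
print(arm.read_state()["wrist_torque"])
cv2.imwrite("pics/c7.png",cv2.resize(s["image"][80:230,180:310],None,fx=4,fy=4,interpolation=2)[:,:,::-1])
E
```

```text
clock: 17.95
position: [485.3, 266.8, 188.8]
ee_rot: [-0.128, 0.992, -0.0, -0.0]
contact_force: [0.5, -0.7, -5.4]
gripper_width: 15.3
grasp_force: 58.6
[-0.04045717 -0.01437049  0.01437797]
```

View pics/c7.png

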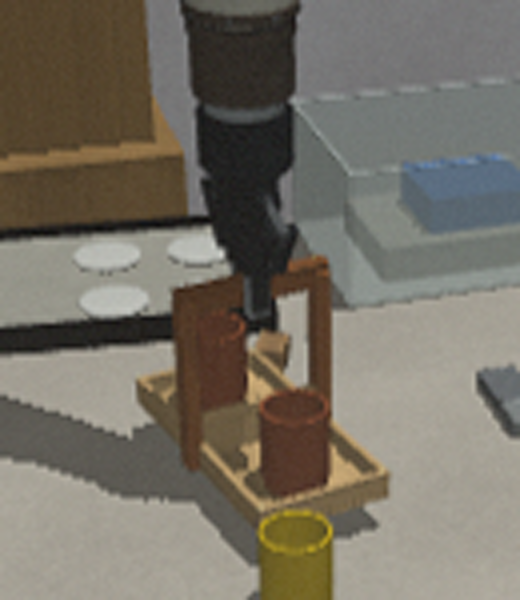

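The carrier hangs level about 30 mm up, with a gap and shadow under its near end at crop (320,515), and both cups stand. I continue to about 150 mm.

```bash

python3 -m pendant '[[0,0,-0.004,0,0,0,0],[0,0,-0.008,0,0,0,0],[0,0,-0.012,0,0,0,0],[0,0,-0.014,0,0,0,0],[0,0,-0.014,0,0,0,0],[0,0,-0.014,0,0,0,0],[0,0,-0.014,0,0,0,0],[0,0,-0.014,0,0,0,0],[0,0,-0.012,0,0,0,0],[0,0,-0.008,0,0,0,0],[0,0,-0.005,0,0,0,0],[0,0,-0.002,0,0,0,0]]'
python3 -m pendant '[[0,0,0,0,0,0,0],[0,0,0,0,0,0,0],[0,0,0,0,0,0,0],[0,0,0,0,0,0,0],[0,0,0,0,0,0,0],[0,0,0,0,0,0,0],[0,0,0,0,0,0,0],[0,0,0,0,0,0,0]]'
python3 - <<'E'
from h import *
s=arm.get_image("side")
cv2.imwrite("pics/c8.png",cv2.resize(s["image"][60:230,170:320],None,fx=3.5,fy=3.5,interpolation=2)[:,:,::-1])
E
```

```text
clock: 19.2
position: [485.5, 267.0, 310.6]
ee_rot: [-0.128, 0.992, 0.0, 0.0]
contact_force: [0.2, -0.1, -5.1]
gripper_width: 14.9
grasp_force: 58.6
clock: 20.0
position: [485.5, 267.0, 310.2]
ee_rot: [-0.128, 0.992, 0.0, 0.0]
contact_force: [-0.4, -0.1, -6.3]
gripper_width: 15.5
grasp_force: 58.6
```

View pics/c8.png

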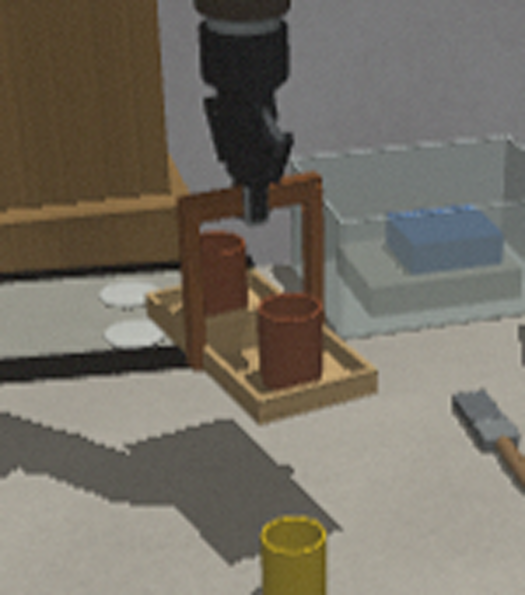

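The carrier hangs level and still about 150 mm up, with both cups upright at crop (225,270) and (290,340). I hand it in.

```bash
python3 -c "
from bench import arm
print(arm.job_done())"
```

```text
the job is handed in; nothing more can be done
None
```

I stood the cup in the carrier's empty side, lifted the carrier level to about 150 mm with both cups upright, and handed the job in at about 20 s; no verdict came back.

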